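Refit the grease filter of the worktop air cleaner

ROBOT

A 7-joint arm with a two-finger parallel gripper is mounted at the origin on a cart in front of the work surface, level with it; the furniture and walls round the work are solid. World frame = base frame: x ahead of the robot, y to its left, z up, the work surface at z = 0. Lengths are in m, angles in rad, forces in N, time in s.
With the tool pointing down it reaches from about 0.4 to 0.9 m from the base axis. Payload 5.6 kg.
Tool frame: the origin (TCP) lies at the very end of the fingers, on their centre line; the grasp point (between the pads) lies 19 mm behind it; z points along the fingers, y is the direction in which the jaws open and shut (so a half turn about z gives the same grasp; the last joint's range is limited). The gripper opens to 92 mm and grips with 3 to 60 N. Pads are 20 mm wide; open, the fingers measure 128 mm over their backs; the gripper's body (75 mm by 189 mm) begins 69 mm behind the grasp point.
Start: joints at [1.288, 0.468, -0.012, 1.603, 0.006, 1.071, -0.056], TCP at [0.154, -0.631, 0.215] pointing down, gripper open.
Joint ranges: [-2.53, 2.53], [-0.31, 2.02], [-1.57, 1.55], [0.28, 2.44], [-1.29, 4.43], [0.15, 1.84], [-2.92, 2.92]. Speed limits (rad/s): [2.57, 2.57, 3.14, 3.14, 3.14, 3.14, 3.14].

INTERFACE

Orientations are given as a unit quaternion [x, y, z, w].
In Python, from bench import robot gives the robot as it stands.
- The arm moves only by the tool send_rows, never from a script. Its argument "commands" is a list that holds one entry, the list of rows, each a list of 4 numbers: the shift along the tool's x, y, z in m, then the turn about the tool's z in degrees. A call has 1 to 20 rows; each row shifts and turns the pose as measured when the row begins, along the tool's axes as they then stand; what a row does not reach is not made up. A row lasts 1/10 s, in which the tool goes at most 50 mm and 8.59 degrees, less where a joint would pass 70% of its speed; a pose out of reach is approached as far as the arm can. A call with a gripper value outside its range is refused whole. "jaw" is the closure, from -1 (fully open) to 1 (shut), set as the call begins (left out, the last holds). The fingers move at their own pace and stop on an object; "grip_force" is the grip in N (left out, the last holds). Time passes only in rows, so rows that do not move let the fingers close. It gives the time, the measured TCP pose, the force and the opening at its end, in the units of the state.
- robot.observe(): the state, without advancing time (a new reading comes with each control period).
- robot.camera(name): name is "side" or "top"; returns the picture (480x640x3 uint8, blue, green, red); there is no depth.
- robot.calibration(name): a dict with "camera_matrix" (3x3 intrinsics, pixels), "position" and "rotation" of the camera in the world. Camera axes: x right, y down, z forward; pixel columns grow to the right and rows downward; lengths in m; the calibration is good to about 2 mm. A picture is of the moment at which its call begins. calibration takes no time and is no camera call.
- robot.hand_in(): hands the job in, once; it reports no verdict.
The state is a dict: "time_s": time; "joint_pos": joint angles; "joint_velocities": joint speeds; "effort": joint torques, N m; "eef_pos": TCP position; "ee_rot": TCP orientation; "force": force on the tool from outside, world axes, zero at the start; "wrist_torque": the same for the moment, N m; "opening": finger opening in m.
Only numpy, scipy, OpenCV 4.12 (cv2) and the standard library are available. Lean on these libraries where they do the work, as an engineer would, in place of code of your own. Each camera call takes 0.05 s, during which the arm holds its last target. There are 200 camera calls.

TASK

Refit the washed grease filter: stand its foot edge on the air cleaner's sill, behind the low front lip and between the cheeks, lean it back on the sloping frame and let go. Then take the orange key from its pocket, turn the slotted cam with it clockwise until it is fully home, its tongue across the front of the filter, and stand the key back in its pocket. Turn the cam only with the key, and leave the mug, spice jar, salt mill and garlic where they are.

Things in the scene. Friction and masses are not known exactly. Their poses are not given: they have to be found in the camera images.
- cleaner: White worktop air cleaner, 244 mm wide, 197 deep, fixed. Origin on the worktop under it; x to its back, y to its left, z up. Its front frame slopes back 30 degrees from vertical, 150 mm long, from a sill 30 mm up to a flat deck 160 mm up. A lip 15 mm high before the sill leaves a foot channel 15 mm wide at the bottom. Cheeks 210 mm apart flank the frame, 10 mm proud of it.
- face_foot (a point): Middle of the line where the sloping frame meets the sill: origin + (-60, 0, 30) mm in the cleaner's axes. The filter's foot belongs here (or up to 6 mm forward, against the lip).
- panel: Grease filter: metal panel 150 x 200 x 10 mm, 0.2 to 0.35 kg, on its back on the worktop. Origin: centre of its back face; x from foot edge to top edge, y along the 200 mm, z out of its front. A black pull lip (8 mm thick, 70 along y, 53 long) starts at (69, 0, 6) mm and slants out, 70 degrees from x toward z. Leaning home, x points 30 degrees back from vertical and y to the cleaner's left.
- panel_grip (a point): Centre of the lip's gripping part: 37 mm out along the lip from its root, at (81.7, 0, 40.8) mm in the panel's axes; axes as the panel's. Pinch the 8 mm thickness with the fingers pointing down along the lip.
- panel_foot (a point): Middle of the panel's foot edge, at its back face: (-75, 0, 0) mm in the panel's axes.
- cam (a joint): Steel cam on the cleaner's right-hand cheek, vertical axis. At 0 its tongue (47 mm long, 14 wide) points straight out to the front; the value grows clockwise seen from above, to an end stop at 1.57: locked, tongue across the front of the filter's corner. Friction of 0.06 N m holds it where it is left. Starts between -0.3 and 0.1.
- cam_slot (a point): Centre of the slot's mouth in the top of the cam's head, on the turning axis, 146 mm above the worktop. The slot is 22 x 6 mm, 9 mm deep, closed at its ends, its length along the tongue; the point turns with the cam: its x lies along the slot and the tongue points to its -x.
- key_grip (a point): Centre of the key's flat orange handle, 26 x 12 x 48 mm upright; axes as the key's: z up, x along the blade's and handle's width (pinch across y). It stands 58 mm above the blade's end. A round collar (28 mm) below the handle sits 30 mm above the blade's end. 50 g.
- key_tip (a point): Middle of the end of the key's blade, which is 16 mm wide (along x), 3 mm thick, 14 mm long, under a round shank 10 mm thick.
- key_pocket (a point): Mouth of the key's pocket in the top deck: upright hole 20 mm (cleaner's x) by 13 mm (y), 36 mm deep; the key stands in it on its collar, blade along the cleaner's x within about 0.1 rad.
- mug: Dotted mug, 93 mm high, 78 mm wide with a handle; leave it. Origin under its centre.
- spice_jar: Spice jar with a black cap, 41 mm wide, 105 mm high; leave it. Origin under its centre.
- salt_mill: Salt shaker with a grey cap, 44 mm wide, 90 mm high; leave it. Origin under its centre.
- garlic: Garlic bulb, 50 mm; leave it. Origin under its centre.

How it is judged:
On the way, in this order (a step that is already met when the one before it is completed fails the run):
1. The filter leans on the sloping frame, foot on the sill behind the lip, let go, the cam not yet locked (angle between panel's own z axis and vertical between 0.97 and 1.1 rad and x of panel_foot in the frame of cleaner between -0.07 and -0.055 m and y of panel_foot in the frame of cleaner between -0.008 and 0.008 m and z of panel_foot in the frame of cleaner between 0.025 and 0.037 m and angle between the y axis of panel and the y axis of cleaner, either way round below 0.05 rad and contact force between the fingers and panel below 0.1 N and value of joint cam below 0.6 rad), for 0.3 s.
2. The key's blade is in the cam's slot and turns the cam (value of joint cam above 0.8 rad and distance between key_tip and cam_slot below 0.014 m), for 0.05 s.
3. The cam is fully home, the filter still in place (angle between panel's own z axis and vertical between 0.97 and 1.1 rad and x of panel_foot in the frame of cleaner between -0.07 and -0.055 m and y of panel_foot in the frame of cleaner between -0.008 and 0.008 m and z of panel_foot in the frame of cleaner between 0.025 and 0.037 m and angle between the y axis of panel and the y axis of cleaner, either way round below 0.05 rad and value of joint cam above 1.48 rad), for 0.2 s.
At the end, for the whole second after the job is handed in: Filter's foot on the sill within 10 mm of the frame (8 mm sideways), leaning 27 to 34.5 degrees from vertical, square to the frame within 3 degrees; cam past 1.48 rad; key upright in its pocket, down on its collar within 6 mm; filter and key at rest (all of step 3 and horizontal distance between key_tip and key_pocket below 0.009 m and z of key_tip in the frame of cleaner below 0.136 m and angle between key_grip's own z axis and vertical below 0.15 rad and linear speed of each of panel, key below 0.02 m/s); the robot touches nothing.
It fails at once if The fingers or arm push the cam directly (contact force between any of the fingers, the arm and cam above 2 N).
It fails at once if The mug is moved more than 20 mm (distance of mug from where it was at the start of the episode above 0.02 m).
It fails at once if The spice jar is moved more than 20 mm (distance of spice_jar from where it was at the start of the episode above 0.02 m).
It fails at once if The salt mill is moved more than 20 mm (distance of salt_mill from where it was at the start of the episode above 0.02 m).
It fails at once if The garlic is moved more than 20 mm (distance of garlic from where it was at the start of the episode above 0.02 m).
It also fails if it takes over 67 s, if anything falls off the work surface, if the arm or the gripper's body presses on something with over 40 N, if the wrist force passes 120 N, or if a joint passes its speed limit or range.

## Working session

There is one attempt and no reset: what is moved stays moved. The work goes in short steps, Python scripts to look and compute and a tool call to move; the robot and the scene stay as the last step left them, time stands still between calls to the robot, and variables do not carry over. Pictures are saved under pics/ and viewed, about 8 in all and at most 12, crops included, and the job is handed in when it is done.

Besides the shell and the picture viewer there is one more tool, called after "Request:" as name(argument=value, ...), one argument or row to a line, values as JSON. send_rows: Moves the arm, as the interface text tells. Its arguments: {"type":"object","properties":{"commands":{"type":"array","items":{"type":"array","items":{"type":"array","items":{"type":"number"}}}},"jaw":{"type":"number"},"grip_force":{"type":"number"}},"required":["commands"]}

```bash
mkdir -p pics; ls; python3 - <<'E'
from bench import robot
import cv2
for n in("side","top"):
    cv2.imwrite(f"pics/{n}0.png",robot.camera(n)); c=robot.calibration(n); print(n,c)
print(robot.observe())
E
```

```text
pics
side {'camera_matrix': array([[494.42835801,   0.        , 327.93911114],
       [  0.        , 494.42835801, 244.65325903],
       [  0.        ,   0.        ,   1.        ]]), 'position': array([ 0.66281653, -0.56855928,  1.20844527]), 'rotation': array([ 0.95781198,  0.12347202, -0.0323311 , -0.25749867])}
top {'camera_matrix': array([[464.56641807,   0.        , 309.48258072],
       [  0.        , 464.56641807, 244.49755656],
       [  0.        ,   0.        ,   1.        ]]), 'position': array([0.33836928, 0.04898827, 1.30284439]), 'rotation': array([ 0.71002198, -0.70140297,  0.0477992 , -0.04022318])}
{'time_s': 0.1, 'joint_pos': array([ 1.28800732,  0.46829117, -0.01162758,  1.60350337,  0.00599846,
        1.07137335, -0.05631845]), 'joint_velocities': array([-3.68468974e-04, -1.89109453e-03,  3.14788037e-04, -2.65638745e-03,
        2.11617841e-05, -4.31318813e-04, -1.05402926e-04]), 'effort': array([ 1.09601177e-03, -5.21643448e+01, -1.24719602e-02, -2.44364512e+01,
       -5.68484142e-02,  1.41784869e-02,  7.20962362e-05]), 'eef_pos': array([ 0.1542045 , -0.63092456,  0.21374592]), 'ee_rot': array([ 9.92824654e-01,  1.19576811e-01, -1.41502642e-04, -7.57155676e-04]), 'force': array([ 0.88522432, -0.25010808,  0.36345445]), 'wrist_torque': array([ 0.04082953, -0.03414914, -0.00243623]), 'opening': 0.0919501575999067}
```

View pics/side0.png

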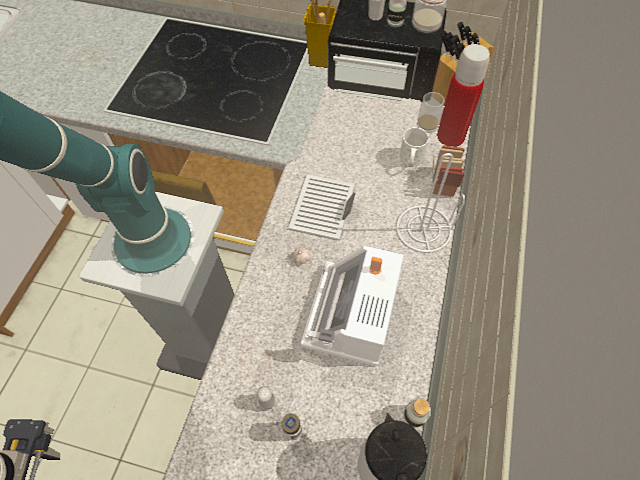

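View pics/top0.png

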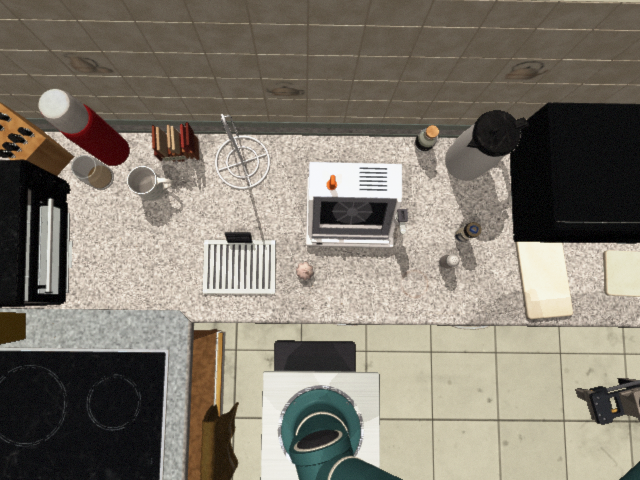

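The top view shows the panel at (240,265), cleaner (355,203), key (332,182), cam (403,215) and garlic (305,271). The side view shows the panel at (322,207), cleaner (355,305) and key (376,265). Next I'll view enlarged crops of both.

```bash
cat > h.py <<'E'
import numpy as np,cv2
from scipy.spatial.transform import Rotation as R
from bench import robot
C={n:robot.calibration(n) for n in("side","top")}
def ray(n,uv):
    c=C[n];d=np.linalg.solve(c["camera_matrix"],[uv[0],uv[1],1]);d=R.from_quat(c["rotation"]).apply(d)
    return np.array(c["position"]),d/np.linalg.norm(d)
def onz(n,uv,z):
    p,d=ray(n,uv);return p+d*(z-p[2])/d[2]
def tri(uvs,uvt):
    A=np.zeros((3,3));b=np.zeros(3);P=[]
    for n,uv in(("side",uvs),("top",uvt)):
        p,d=ray(n,uv);M=np.eye(3)-np.outer(d,d);A+=M;b+=M@p;P.append((p,d))
    x=np.linalg.solve(A,b);return x,[np.linalg.norm(np.cross(x-p,d)) for p,d in P]
def proj(n,X):
    c=C[n];q=c["camera_matrix"]@R.from_quat(c["rotation"]).inv().apply(np.array(X)-c["position"]);return q[:2]/q[2]
def crop(n,x,y,w,h,s):
    im=robot.camera(n);return cv2.resize(im[y:y+h,x:x+w],None,fx=s,fy=s,interpolation=cv2.INTER_CUBIC)
E
python3 - <<'E'
from h import *
cv2.imwrite("pics/t1.png",crop("top",200,155,215,150,3.7))
cv2.imwrite("pics/s1.png",crop("side",285,170,125,200,3))
E
```

```text
(no output)
```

View pics/t1.png

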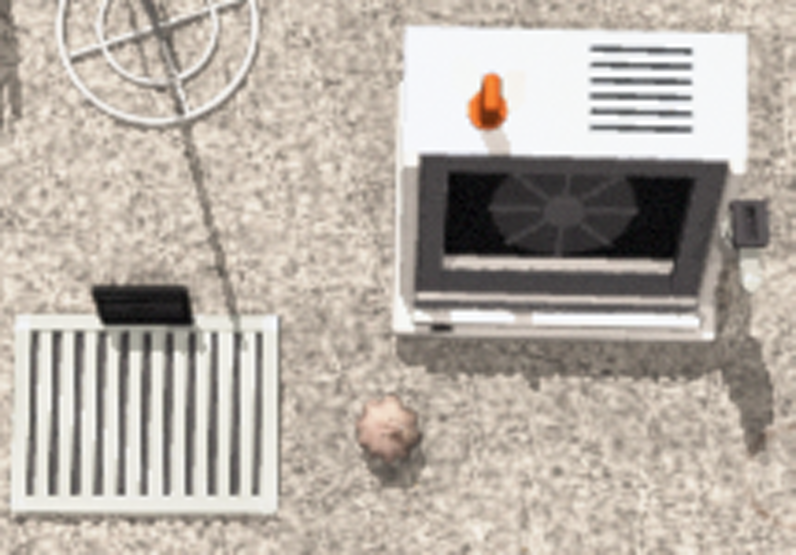

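View pics/s1.png

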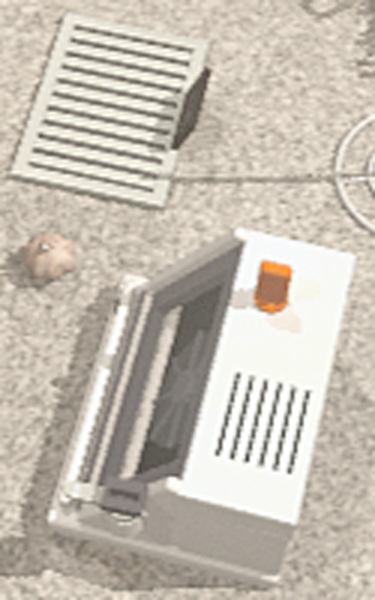

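Top crop: panel corners (15,316)-(277,513), lip (93,287)-(190,325), key handle top (491,80), cam head about (751,223) with its tongue at (752,285). Side crop: deck corners (243,230), (355,255), (297,522), (180,490), cam head (122,497), key (274,285).

```bash
python3 - <<'E'
from h import *
np.set_printoptions(precision=4,suppress=True)
T=lambda u,v:(200+u/3.7,155+v/3.7)
S=lambda u,v:(285+u/3,170+v/3)
print("deck top",[onz("top",T(*p),.16)[:2] for p in((405,27),(748,33),(746,170),(400,163))])
print("deck side",[onz("side",S(*p),.16)[:2] for p in((243,230),(355,255),(297,522),(180,490))])
print("frame top edge",[onz("top",T(*p),.16)[:2] for p in((420,155),(730,161))])
print("base front top",[onz("top",T(*p),.03)[:2] for p in((392,333),(716,340))])
for z in(.01,):
  print("panel top",[onz("top",T(*p),z)[:2] for p in((15,316),(280,316),(277,513),(12,513))])
  print("panel side",[onz("side",S(*p),z)[:2] for p in((208,42),(165,205),(12,175),(67,12))])
print("lip tip top",[onz("top",T(*p),.058)[:2] for p in((93,287),(190,290))])
print("lip tip side",[onz("side",S(*p),.058)[:2] for p in((208,68),(178,150))], )
print("cam", tri(S(122,497),T(751,223)),onz("top",T(751,223),.146),onz("side",S(122,497),.146))
print("tongue",onz("top",T(752,285),.135))
for n in("top","side"):
  im=robot.camera(n);h=cv2.cvtColor(im,cv2.COLOR_BGR2HSV)
  m=cv2.inRange(h,(3,150,90),(20,255,255));
  if n=="top":m[:, :320]=0;m[:,350:]=0;m[:165]=0;m[210:]=0
  else: m[:,:355]=0;m[:,400:]=0;m[:250]=0;m[290:]=0
  ys,xs=np.nonzero(m);print(n,xs.min(),xs.max(),ys.min(),ys.max(),xs.mean(),ys.mean())
  print("key c",onz(n,(xs.mean(),ys.mean()),.188))
print("handle top",onz("top",T(491,78),.212), onz("side",S(275,263),.212))
E
```

```text
deck top [array([0.6916, 0.04  ]), array([ 0.6909, -0.1955]), array([ 0.5949, -0.1929]), array([0.5964, 0.0423])]
deck side [array([0.6022, 0.0376]), array([0.6947, 0.0378]), array([ 0.6936, -0.1931]), array([ 0.605, -0.191])]
frame top edge [array([0.6022, 0.0288]), array([ 0.601 , -0.1821])]
base front top [array([0.4963, 0.046 ]), array([ 0.4942, -0.1962])]
panel top [array([0.5081, 0.3314]), array([0.5107, 0.131 ]), array([0.3621, 0.1302]), array([0.3598, 0.3278])]
panel side [array([0.5124, 0.3283]), array([0.5167, 0.1322]), array([0.3678, 0.1274]), array([0.365 , 0.3288])]
lip tip top [array([0.5239, 0.2649]), array([0.5226, 0.1941])]
lip tip side [array([0.5255, 0.2623]), array([0.5199, 0.1645])]
cam (array([ 0.5626, -0.2001,  0.1392]), [np.float64(0.00029070923660739063), np.float64(0.0002907092366073372)]) [ 0.561  -0.1988  0.146 ] [ 0.5635 -0.2023  0.146 ]
tongue [ 0.5198 -0.2012  0.135 ]
top 327 336 175 189 331.44329896907215 182.9278350515464
key c [ 0.6314 -0.0145  0.188 ]
side 370 381 257 273 375.72727272727275 264.09090909090907
key c [ 0.6359 -0.0186  0.188 ]
handle top [ 0.6421 -0.016   0.212 ] [ 0.6351 -0.0147  0.212 ]
```

Request:
send_rows(
  commands=[
    [[0, 0, -0.035, 6.4], [0, 0, -0.035, 6.5], [0.043, -0.024, 0, 0], [0.043, -0.024, 0, 0], [0.043, -0.024, 0, 0], [0.043, -0.024, 0, 0], [0.043, -0.024, 0, 0], [0.043, -0.024, 0, 0], [0.043, -0.024, 0, 0], [0.043, -0.024, 0, 0], [0.002, -0.043, 0, 0], [0.002, -0.043, 0, 0], [0.002, -0.043, 0, 0], [0.002, -0.043, 0, 0], [0.002, -0.043, 0, 0], [0.002, -0.043, 0, 0], [0.002, -0.043, 0, 0], [0.002, -0.043, 0, 0], [0.002, -0.043, 0, 0], [0.002, -0.043, 0, 0]],
  ],
  jaw=-1,
  grip_force=15,
)

```text
time_s: 2.3
eef_pos: [0.5265, 0.0065, 0.2832]
ee_rot: [1.0, -0.006, -0.001, 0.0]
force: [0.8, -0.3, -0.5]
opening: 0.0917
```

Request:
send_rows(
  commands=[
    [[-0.001, -0.0375, 0.03, -0.5], [-0.001, -0.0375, 0.03, -0.5], [-0.001, -0.0375, 0.03, -0.5], [-0.001, -0.0375, 0.03, 0], [-0.001, -0.0375, 0.03, 0], [-0.001, -0.0375, 0.03, 0], [0, 0, 0, 0]],
  ],
)

```text
time_s: 3.0
eef_pos: [0.5196, 0.2471, 0.0998]
ee_rot: [1.0, 0.012, 0.004, -0.001]
force: [-0.4, 0.2, -0.1]
opening: 0.0917
```

```bash
python3 - <<'E'
from h import *
o=robot.observe();print(o["eef_pos"],o["ee_rot"])
a=crop("side",285,120,125,130,4.4);b=crop("top",190,200,100,110,5.2)[:572]
b=cv2.resize(b,(250,572)) if 0 else b[:, :250] if 0 else b
h=max(a.shape[0],b.shape[0]);f=lambda i:cv2.copyMakeBorder(i,0,h-i.shape[0],0,0,cv2.BORDER_CONSTANT)
im=np.hstack([f(a),f(b)]);s=800/im.shape[1];cv2.imwrite("pics/c2.png",cv2.resize(im,None,fx=s,fy=s));print(s,a.shape,b.shape)
E
```

```text
[0.51955301 0.24709318 0.09982305] [ 0.99992265  0.01173111  0.00397949 -0.00111679]
0.7476635514018691 (572, 550, 3) (572, 520, 3)
```

View pics/c2.png

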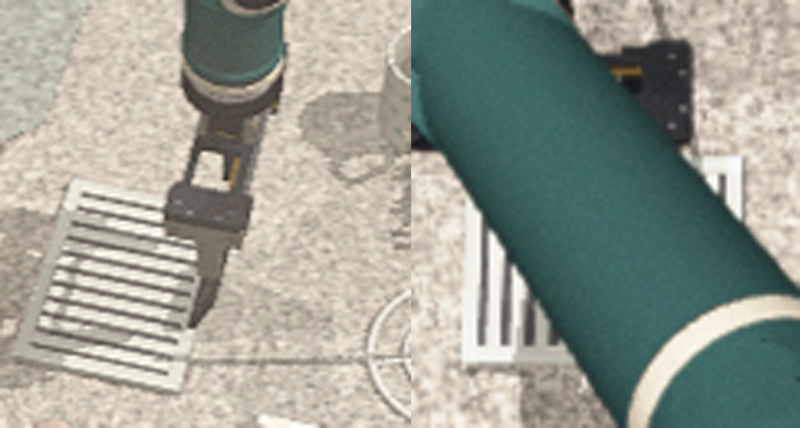

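The side crop shows the gripper astride the lip, about 16 mm too far along +y according to the pose. I'll correct that and go down.

Request:
send_rows(
  commands=[
    [[0, 0.016, 0, -0.5], [0, 0, 0, 0], [0, 0, 0, 0]],
  ],
)

```text
time_s: 3.4
eef_pos: [0.5261, 0.223, 0.1057]
ee_rot: [1.0, 0.01, 0.009, -0.0]
force: [0.5, 0.7, 0.9]
opening: 0.0921
```

Request:
send_rows(
  commands=[
    [[-0.006, -0.008, 0.02, 0], [0, 0, 0.02, 0], [0, 0, 0.01, 0], [0, 0, 0, 0]],
  ],
)

```text
time_s: 3.8
eef_pos: [0.5255, 0.2297, 0.0589]
ee_rot: [1.0, 0.007, 0.013, -0.001]
force: [-0.1, 0.4, 0.1]
opening: 0.0918
```

Request:
send_rows(
  commands=[
    [[-0.007, 0, 0.012, 0], [0, -0.001, 0.012, 0], [0, 0, 0.011, 0], [0, 0, 0, 0]],
  ],
)

```text
time_s: 4.2
eef_pos: [0.5202, 0.2309, 0.0228]
ee_rot: [1.0, 0.006, 0.015, -0.002]
force: [0.1, 0.1, -0.5]
opening: 0.0919
```

Request:
send_rows(
  commands=[
    [[0, 0, -0.001, 0], [0, 0, 0, 0], [0, 0, 0, 0], [0, 0, 0, 0], [0, 0, 0, 0], [0, 0, 0, 0]],
  ],
  jaw=1,
  grip_force=12,
)

```text
time_s: 4.8
eef_pos: [0.5205, 0.2313, 0.0242]
ee_rot: [1.0, 0.006, 0.015, -0.002]
force: [-0.7, 0.8, -2.0]
opening: 0.0703
```

Request:
send_rows(
  commands=[
    [[0, 0, -0.01, 0], [0, 0, -0.015, 0], [0, 0, -0.02, 0], [0, 0, -0.02, 0], [0, 0, -0.02, 0], [0, 0, -0.02, 0], [0, 0, -0.02, 0], [0, 0, -0.02, 0], [0, 0, -0.02, 0], [0, 0, -0.02, 0], [0, 0, 0, 0], [0, 0, 0, 0], [0, 0, 0, 0]],
  ],
)

```text
time_s: 6.1
eef_pos: [0.5135, 0.2302, 0.2285]
ee_rot: [1.0, 0.008, 0.02, -0.003]
force: [0.1, -0.1, -2.6]
opening: 0.07
```

```bash
python3 - <<'E'
from h import *
o=robot.observe();print(o["eef_pos"],o["ee_rot"],o["force"])
a=crop("side",255,100,160,160,4.4);b=crop("top",190,170,110,140,4.4)
h=max(a.shape[0],b.shape[0]);f=lambda i:cv2.copyMakeBorder(i,0,h-i.shape[0],0,0,cv2.BORDER_CONSTANT)
im=np.hstack([f(a),f(b)]);s=800/im.shape[1];cv2.imwrite("pics/c3.png",cv2.resize(im,None,fx=s,fy=s));print(s,a.shape,b.shape)
E
```

```text
[0.51353664 0.23017188 0.22846807] [ 0.999773    0.00761557  0.01970064 -0.00279916] [ 0.1044142  -0.05128625 -2.61530119]
0.6734006734006734 (704, 704, 3) (616, 484, 3)
```

View pics/c3.png

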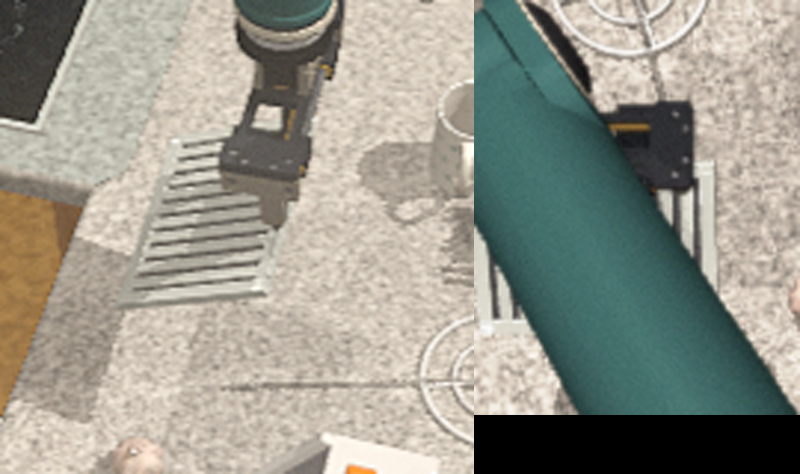

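The panel (weight 2.6 N) is held, but the side crop shows it pivoted only a little, with its right foot corner at crop (122,305) and its top right corner at (265,292). I'll compute the angle.

```bash
python3 - <<'E'
from h import *
k=2.963
def ony(n,uv,y):
    p,d=ray(n,uv);return p+d*(y-p[1])/d[1]
a=ony("side",(255+122/k,100+305/k),.13);b=ony("side",(255+265/k,100+292/k),.13);print(a,b,np.degrees(np.arctan2(b[2]-a[2],b[0]-a[0])),np.linalg.norm(a-b))
c=onz("top",(190+9/k,170+332/k),a[2]);print(c)
E
```

```text
[0.39585605 0.13       0.14292277] [0.52384864 0.13       0.2084473 ] 27.109723425777776 0.14379001112803466
[0.38594107 0.32555108 0.14292277]
```

```bash
python3 - <<'E'
from h import *
o=robot.observe();print(o["force"],o["wrist_torque"],o["time_s"])
E
```

```text
[ 0.02100036  0.24138478 -2.72240534] [ 0.03526917 -0.05269713  0.02463048] 6.2
```

Request:
send_rows(
  commands=[
    [[0, 0, 0, 0], [0, 0, 0, 0], [0, 0, 0, 0]],
  ],
  grip_force=6,
)

```text
time_s: 6.5
eef_pos: [0.5121, 0.2295, 0.2254]
ee_rot: [1.0, 0.008, 0.017, -0.002]
force: [0.2, 0.2, -2.3]
opening: 0.0698
```

```bash
python3 - <<'E'
from h import *
o=robot.observe();print(o["force"],o["wrist_torque"],o["time_s"])
E
```

```text
[ 0.17738204  0.18055948 -2.25247025] [ 0.06555728 -0.16418822  0.01513983] 6.5
```

Request:
send_rows(
  commands=[
    [[0, 0, -0.05, 0], [0, 0, 0, 0], [0, 0, 0.012, 0], [0, 0, 0.012, 0], [0, 0, 0.012, 0], [0, 0, 0.012, 0], [0, 0, -0.05, 0], [0, 0, 0, 0], [0, 0, 0, 0], [0, 0, 0, 0]],
  ],
  grip_force=5,
)

```text
time_s: 7.5
eef_pos: [0.5062, 0.2268, 0.2636]
ee_rot: [1.0, 0.008, 0.008, 0.001]
force: [-0.3, -0.2, -1.8]
opening: 0.0696
```

```bash
python3 - <<'E'
from h import *
o=robot.observe();print(o["force"],o["wrist_torque"],o["time_s"],o["opening"])
a=crop("side",255,80,160,180,3);b=crop("top",190,170,110,140,3)
h=max(a.shape[0],b.shape[0]);f=lambda i:cv2.copyMakeBorder(i,0,h-i.shape[0],0,0,cv2.BORDER_CONSTANT)
im=np.hstack([f(a),f(b)]);cv2.imwrite("pics/c4.png",im)
E
```

```text
[-0.33865747 -0.24308638 -1.75570362] [ 0.00950211  0.04205802 -0.03390055] 7.5 0.06964412522813436
```

View pics/c4.png

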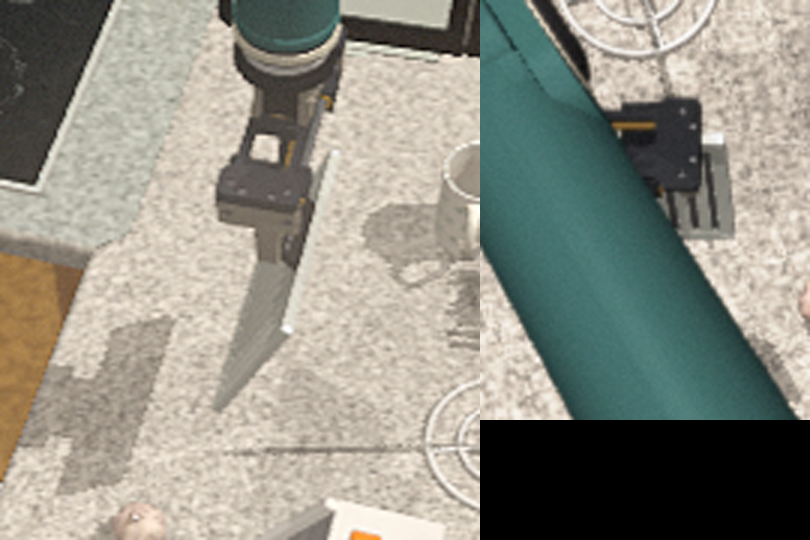

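It has swung down. Side crop: top right corner (287,328), foot right (217,408), top left (333,152). Top view: right edge from (722,135) to (735,237).

```bash
cat >> h.py <<'E'
def ony(n,uv,y):
    p,d=ray(n,uv);return p+d*(y-p[1])/d[1]
E
python3 - <<'E'
from h import *
k=3;S=lambda u,v:(255+u/3,80+v/3);T=lambda u,v:(190+(u-480)/3,170+v/3)
for y in(.127,.122):
  a=ony("side",S(217,408),y);b=ony("side",S(287,328),y);print(a,b,np.degrees(np.arctan2(b[2]-a[2],b[0]-a[0])),np.linalg.norm(a-b))
print(tri(S(287,328),T(722,135)),tri(S(217,408),T(735,237)))
l=tri(S(333,152),T(722,135));c=ony("side",S(333,152),.327);print("TL",c)
o=robot.observe();print(o["eef_pos"],o["ee_rot"],o["force"])
E
```

```text
[0.48099892 0.127      0.11812115] [0.53837875 0.127      0.25544859] 67.3232542813179 0.14883303987613702
[0.4823059 0.122     0.1259589] [0.53927327 0.122      0.26229917] 67.32325428131784 0.1477631595288908
(array([0.5375154 , 0.1285732 , 0.25281394]), [np.float64(0.000607745256553725), np.float64(0.0006077452565536886)]) (array([0.47748711, 0.1271711 , 0.11504108]), [np.float64(0.003452162204461234), np.float64(0.0034521622044610635)])
TL [0.53222597 0.327      0.24627673]
[0.50575015 0.22633882 0.26310291] [0.9999453  0.00773413 0.00685047 0.00162892] [ 0.43286157  0.17764486 -2.22624602]
```

Request:
send_rows(
  commands=[
    [[0, 0.01, 0, 0.5], [0, 0.02, 0, 0.5], [0.002, 0.03, 0, 0.5], [0.005, 0.035, 0, 0], [0.005, 0.035, 0, 0], [0.005, 0.035, 0, 0], [0.005, 0.035, 0, 0], [0.005, 0.03, 0, 0], [0.005, 0.02, 0, 0], [0, 0.015, 0, 0], [0, 0.007, 0, 0], [0, 0, 0, 0], [0, 0, 0, 0]],
  ],
  grip_force=16,
)

```text
time_s: 8.9
eef_pos: [0.5311, -0.0648, 0.259]
ee_rot: [1.0, -0.01, 0.003, 0.003]
force: [0.5, 0.9, -3.1]
opening: 0.0701
```

Request:
send_rows(
  commands=[
    [[0.01, 0.008, 0.01, -0.5], [0.008, 0.005, 0.01, 0], [0.003, 0, 0.005, 0], [0, 0, 0, 0], [0, 0, 0, 0]],
  ],
)

```text
time_s: 9.4
eef_pos: [0.5542, -0.076, 0.2308]
ee_rot: [1.0, -0.002, 0.002, 0.002]
force: [-0.6, 0.2, -2.9]
opening: 0.0696
```

```bash
python3 - <<'E'
from h import *
o=robot.observe();print(o["eef_pos"],o["ee_rot"],o["force"])
cv2.imwrite("pics/c5.png",crop("side",270,200,150,180,3.3))
b=crop("top",285,140,140,130,3.3);a=cv2.imread("pics/c5.png")
h=max(a.shape[0],b.shape[0]);f=lambda i:cv2.copyMakeBorder(i,0,h-i.shape[0],0,0,cv2.BORDER_CONSTANT)
im=np.hstack([f(a),f(b)]);im=im[:, :];s=800/im.shape[1];cv2.imwrite("pics/c5.png",cv2.resize(im,None,fx=s,fy=s));print(s*3.3,a.shape[1]*s)
E
```

```text
[ 0.5541661  -0.07596429  0.23080533] [ 0.99999176 -0.00233076  0.00232972  0.00237235] [-0.61537081  0.17889832 -2.91977605]
2.758620689655172 413.7931034482758
```

View pics/c5.png

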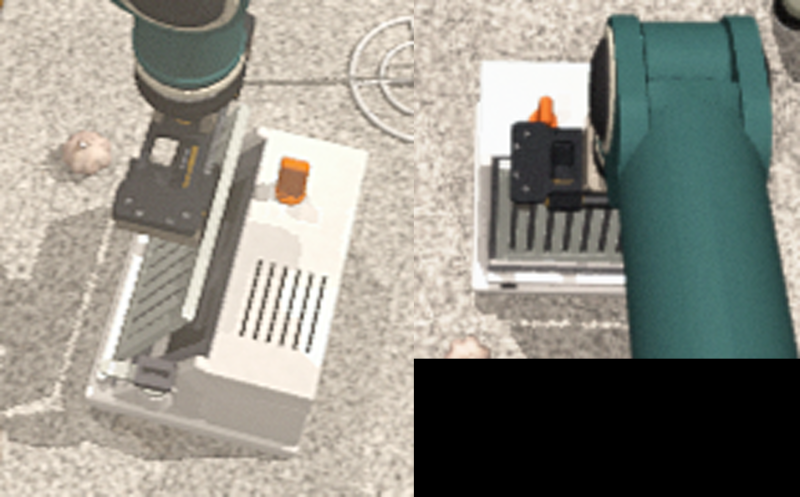

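Side crop: the panel hangs just ahead of the frame, top right corner (188,318), foot right (118,355), top left (242,105). The top view shows its left edge at about u=497.

```bash
python3 - <<'E'
from h import *
k=2.7586;S=lambda u,v:(270+u/k,200+v/k);T=lambda u,v:(285+(u-413.8)/k,140+v/k)
y=-.176
a=ony("side",S(118,355),y);b=ony("side",S(188,318),y);c=ony("side",S(242,105),y+.2);print(a,b,c,np.degrees(np.arctan2(b[2]-a[2],b[0]-a[0])))
print("top foot left",onz("top",T(492,265),.085),"top cheek L outer front",onz("top",T(474,288),.03), "deck L",onz("top",T(482,62),.16))
E
```

```text
[ 0.52486648 -0.176       0.09550652] [ 0.58436763 -0.176       0.217076  ] [0.58155589 0.024      0.21425384] 63.92095590382511
top foot left [0.51358327 0.02681741 0.085     ] top cheek L outer front [0.49800569 0.04359174 0.03      ] deck L [0.69112186 0.0393468  0.16      ]
```

Request:
send_rows(
  commands=[
    [[0.004, 0.002, 0.01, -0.3], [0.001, 0, 0.01, 0], [0, 0, 0.01, 0], [0, 0, 0.008, 0], [0, 0, 0, 0]],
  ],
)

```text
time_s: 10.0
eef_pos: [0.5593, -0.0782, 0.1901]
ee_rot: [1.0, 0.001, 0.003, 0.003]
force: [0.2, -0.2, -1.5]
opening: 0.0697
```

Request:
send_rows(
  commands=[
    [[0, 0, 0.006, 0.5], [0, 0, 0.004, 0], [0, 0, 0, 0]],
  ],
)

```text
time_s: 10.3
eef_pos: [0.5594, -0.0782, 0.1797]
ee_rot: [1.0, -0.004, 0.003, 0.003]
force: [-0.9, 0.8, -0.4]
opening: 0.07
```

Request:
send_rows(
  commands=[
    [[0, 0, 0.005, 0], [0, 0, 0, 0], [0, 0, 0, 0]],
  ],
)

```text
time_s: 10.6
eef_pos: [0.5645, -0.0785, 0.1793]
ee_rot: [1.0, -0.004, 0.009, 0.003]
force: [-0.4, -0.4, -1.4]
opening: 0.0698
```

Request:
send_rows(
  commands=[
    [[-0.003, 0, 0.005, 0], [0, 0, 0.003, 0], [0, 0, 0, 0]],
  ],
)

```text
time_s: 10.9
eef_pos: [0.5682, -0.0784, 0.1766]
ee_rot: [1.0, -0.003, 0.017, 0.004]
force: [-1.2, -0.3, -2.9]
opening: 0.0697
```

```bash
python3 - <<'E'
from h import *
o=robot.observe();print(o["eef_pos"],o["ee_rot"],o["force"],o["joint_velocities"].round(3))
a=crop("side",275,200,140,170,3.3)
cv2.imwrite("pics/c6.png",a)
E
```

```text
[ 0.56818962 -0.07844414  0.1765588 ] [ 0.99984121 -0.00330113  0.01705774  0.00396152] [-1.17516138 -0.31148302 -2.86634745] [-0.001 -0.011 -0.002 -0.002 -0.001 -0.004  0.001]
```

View pics/c6.png

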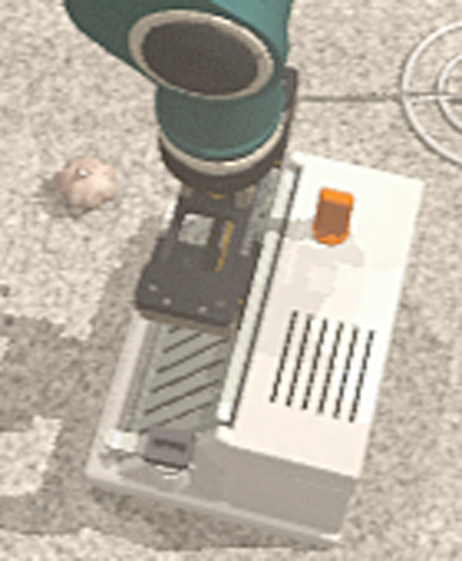

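```bash
python3 - <<'E'
from h import *
k=3.3;S=lambda u,v:(275+u/k,200+v/k)
y=-.1785
print([ony("side",S(*p),y) for p in((228,420),(222,412))], ony("side",S(298,168),.0215))
for X in ((.528,-.0775+.1,.03),(.603,-.0775-.1,.16),(.603,-.0775+.1,.16),(.5943,-.1775,.165),(.513,-.18,.045),(.513,.025,.045)):
    u=proj("side",X);print(X,(u-[275,200])*k)
E
```

```text
[array([ 0.59976349, -0.1785    ,  0.16191812]), array([ 0.59525745, -0.1785    ,  0.17390042])] [0.60351284 0.0215     0.1671039 ]
(0.528, 0.022500000000000006, 0.03) [195.98971008 229.21839569]
(0.603, -0.1775, 0.16) [232.91072987 420.80605078]
(0.603, 0.022500000000000006, 0.16) [296.96694083 171.43073082]
(0.5943, -0.1775, 0.165) [220.62418497 415.06180707]
(0.513, -0.18, 0.045) [109.54033652 449.80789703]
(0.513, 0.025, 0.045) [178.94224115 213.79964982]
```

The panel's top corners match the predicted home pose to about 2 mm. I'll loosen the grip, settle the panel, then release.

Request:
send_rows(
  commands=[
    [[0, 0, 0.003, 0], [0, 0, 0.003, 0], [0, 0, 0, 0]],
  ],
  grip_force=3,
)

```text
time_s: 11.25
eef_pos: [0.5699, -0.0785, 0.1711]
ee_rot: [1.0, -0.003, 0.019, 0.004]
force: [0.1, 0.1, 1.6]
opening: 0.0703
```

Request:
send_rows(
  commands=[
    [[0, 0, 0, 0], [0, 0, 0, 0], [0, 0, 0, 0], [0, 0, 0, 0]],
  ],
  jaw=-1,
)

```text
time_s: 11.65
eef_pos: [0.5675, -0.0786, 0.1688]
ee_rot: [1.0, -0.004, 0.016, 0.004]
force: [-0.2, 0.1, -0.7]
opening: 0.0922
```

Request:
send_rows(
  commands=[
    [[0, 0, -0.02, 0], [0, 0, -0.03, 0], [0, 0, -0.04, 0], [0, 0, -0.04, 0], [0, -0.04, 0, 0], [0, -0.04, 0, 0], [0, -0.04, 0, 0], [0, -0.04, 0, 0], [0, -0.03, 0, 0], [0, 0, 0, 0]],
  ],
)

```text
time_s: 12.65
eef_pos: [0.5637, 0.117, 0.3014]
ee_rot: [1.0, -0.007, 0.015, 0.003]
force: [-0.2, 0.7, -0.1]
opening: 0.0923
```

```bash
python3 - <<'E'
from h import *
o=robot.observe();print(o["eef_pos"],o["ee_rot"],o["force"])
a=crop("side",290,220,130,165,3.4);b=crop("top",295,150,120,105,3.4)
h=max(a.shape[0],b.shape[0]);f=lambda i:cv2.copyMakeBorder(i,0,h-i.shape[0],0,0,cv2.BORDER_CONSTANT)
im=np.hstack([f(a),f(b)])[:, :800];cv2.imwrite("pics/c7.png",im);print(im.shape)
E
```

```text
[0.56366431 0.11698246 0.30143246] [ 0.99986562 -0.00692813  0.01450385  0.00322114] [-0.17001746  0.71721865 -0.09422489]
(561, 800, 3)
```

View pics/c7.png

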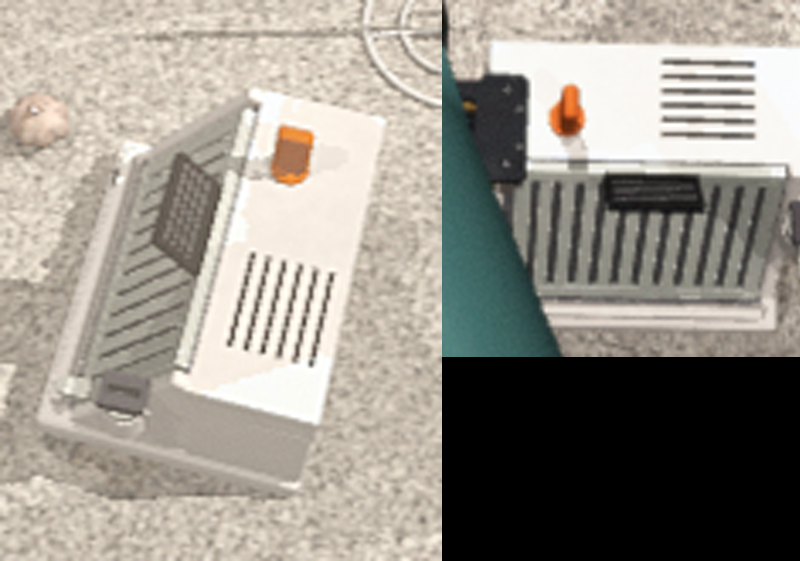

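View 10: the filter leans home between the cheeks behind the lip, and the key stands free. Key handle top is at side crop (296,135) and top crop (571,90). The cam head is at side crop (124,390), slot (124,388), pointing to the front.

```bash
python3 - <<'E'
from h import *
np.set_printoptions(precision=4,suppress=True)
k=3.4;S=lambda u,v:(290+u/k,220+v/k);T=lambda u,v:(295+(u-442)/k,150+v/k)
print("handle top side",onz("side",S(296,135),.212),"top back edge",onz("top",T(571,84),.212))
print("collar front",onz("top",T(568,136),.163), onz("top",T(568,120),.163))
print("cheeks etc deck corners top",onz("top",T(490,42),.16),"side FL,BL,BR,FR",[onz("side",S(*p),.16)[:2] for p in((256,90),(384,118),(318,423),(180,384))])
print("panel lip/top corners side",ony("side",S(186,374),-.1775),ony("side",S(248,112),.0225))
for n,bb in(("top",(165,210,320,350)),("side",(250,290,355,400))):
  im=robot.camera(n);h=cv2.cvtColor(im,cv2.COLOR_BGR2HSV);m=cv2.inRange(h,(3,140,60),(20,255,255))
  M=np.zeros_like(m);M[bb[0]:bb[1],bb[2]:bb[3]]=m[bb[0]:bb[1],bb[2]:bb[3]]
  for r in range(bb[0],bb[1]):
    xs=np.nonzero(M[r])[0]
    if len(xs):print(n,r,xs.min(),xs.max())
# candidates: project model
def P(c,yaw=0):
  ax=np.array([np.cos(yaw),np.sin(yaw),0]);return c,ax
for n in("top","side"):
  for nm,d in(("htop-bk",(.013,0,.212)),("htop-fr",(-.013,0,.212)),("hL",(0,.006,.212)),("hR",(0,-.006,.212)),("colF",(-.014,0,.163)),("colR",(0,-.014,.163))):
    print(n,nm,proj(n,(.634+d[0],-.016+d[1],d[2])))
E
```

```text
handle top side [ 0.6371 -0.0197  0.212 ] top back edge [ 0.6455 -0.0166  0.212 ]
collar front [ 0.6198 -0.0175  0.163 ] [ 0.6319 -0.0175  0.163 ]
cheeks etc deck corners top [0.6914 0.0409 0.16  ] side FL,BL,BR,FR [array([0.6004, 0.0377]), array([0.6936, 0.0384]), array([ 0.6928, -0.1943]), array([ 0.6003, -0.1913])]
panel lip/top corners side [ 0.6015 -0.1775  0.1432] [0.5984 0.0225 0.1529]
top 175 332 333
top 176 331 334
top 177 331 334
top 178 331 334
top 179 330 334
top 180 329 334
top 181 328 335
top 182 327 335
top 183 327 335
top 184 327 336
top 185 327 336
top 186 327 335
top 187 328 335
top 188 328 334
top 189 330 333
side 257 373 374
side 258 372 378
side 259 372 381
side 260 372 381
side 261 375 381
side 262 379 381
side 263 380 381
side 264 371 380
side 265 371 380
side 266 380 380
side 267 380 380
side 268 370 380
side 269 370 379
side 270 371 380
side 271 371 379
side 272 371 378
side 273 373 377
top htop-bk [332.6983 174.096 ]
top htop-fr [332.6412 184.6108]
top hL [330.1818 179.3104]
top hR [335.1574 179.3812]
top colF [331.4505 189.9182]
top colR [337.0445 184.5548]
side htop-bk [381.6218 259.3064]
side htop-fr [370.5165 256.7754]
side hL [376.5986 255.821 ]
side hR [375.521  260.2685]
side colF [368.5396 266.5532]
side colR [373.0636 272.9676]
```

Request:
send_rows(
  commands=[
    [[0.0135, 0.0266, 0.012, 0], [0.0135, 0.0266, 0.012, 0], [0.0135, 0.0266, 0.012, 0], [0.0135, 0.0266, 0.012, 0], [0.0135, 0.015, 0.005, 0], [0, 0, 0, 0], [0, 0, 0, 0]],
  ],
  jaw=0.2,
)

```text
time_s: 13.55
eef_pos: [0.6329, -0.0289, 0.2506]
ee_rot: [1.0, -0.019, 0.015, 0.007]
force: [-0.5, 0.6, 0.5]
opening: 0.0383
```

Request:
send_rows(
  commands=[
    [[0, -0.013, 0.01, -1.2], [0, 0, 0.01, 0], [0, 0, 0, 0], [0, 0, 0, 0]],
  ],
)

```text
time_s: 13.95
eef_pos: [0.6332, -0.0096, 0.23]
ee_rot: [1.0, -0.004, 0.015, 0.006]
force: [-0.2, 0.2, 0.4]
opening: 0.037
```

Request:
send_rows(
  commands=[
    [[0, 0.005, 0.014, 0.3], [0, 0, 0.014, 0], [0, 0, 0.014, 0], [0, 0, 0.008, 0], [0, 0, 0, 0]],
  ],
)

```text
time_s: 14.45
eef_pos: [0.634, -0.0152, 0.1751]
ee_rot: [1.0, -0.006, 0.015, 0.006]
force: [0.0, 0.7, -0.0]
opening: 0.0369
```

Request:
send_rows(
  commands=[
    [[0, 0, 0.003, 0], [0, 0, 0, 0], [0, 0, 0, 0], [0, 0, 0, 0], [0, 0, 0, 0]],
  ],
  jaw=1,
  grip_force=30,
)

```text
time_s: 14.95
eef_pos: [0.6349, -0.0154, 0.1726]
ee_rot: [1.0, -0.007, 0.016, 0.006]
force: [0.2, 0.1, -1.3]
opening: 0.0122
```

Request:
send_rows(
  commands=[
    [[0, 0, -0.01, 0], [0, 0, -0.02, 0], [0, 0, -0.02, 0], [0, 0, -0.012, 0], [0, 0.02, 0, 0], [0, 0.035, 0, 0], [0, 0.035, 0, 0], [0, 0.035, 0, 0], [0, 0.025, 0, 0], [0, 0.01, 0, 0], [0, 0, 0, 0]],
  ],
)

```text
time_s: 16.05
eef_pos: [0.6327, -0.1772, 0.2463]
ee_rot: [1.0, -0.004, 0.019, 0.005]
force: [0.1, 0.1, -0.6]
opening: 0.0116
```

```bash
python3 - <<'E'
from h import *
T=lambda u,v:(200+u/3.7,155+v/3.7);S=lambda u,v:(290+u/3.4,220+v/3.4);S1=lambda u,v:(285+u/3,170+v/3)
for p in((750,221),(751.5,224)):print(onz("top",T(*p),.146))
print(onz("side",S(124,388),.146),onz("side",S1(122,497),.146),tri(S(124,388),T(751,222)))
for n in("side","top"):
  im=robot.camera(n)
  g=cv2.cvtColor(im,cv2.COLOR_BGR2GRAY)
  u=proj(n,(.562,-.2,.146)).round().astype(int);print(n,u);print(g[u[1]-8:u[1]+9,u[0]-10:u[0]+11])
E
```

```text
[ 0.56243006 -0.19811807  0.146     ]
[ 0.56035505 -0.19912018  0.146     ]
[ 0.56434061 -0.19836922  0.146     ] [ 0.56352144 -0.20234321  0.146     ] (array([ 0.56311909, -0.19852336,  0.14472723]), [np.float64(0.001251017300343198), np.float64(0.0012510173003432734)])
side [325 335]
[[151 167 165 158 158 161 161 166 161 148 128  99 104 130 147 154 158 158
  160 153 114]
 [165 164 159 158 164 150 138 141 127 108 110 151 162 155 161 160 153 160
  160 153 114]
 [171 169 162 158 148 124 107 110 117 118 131 145 161 164 160 162 160 161
  167 139  98]
 [166 158 123 108 106 102 104 108 109 111 111 113 115 123 122 133 142 147
  144 127  94]
 [170 160 119 143 145 110 105 109 107 104 105 103 105 105 110 109 111 111
  127 127  96]
 [180 176 177 189 165 115 105 104 107 111 109 110 104 109 106 108 107 109
  105 118 101]
 [179 179 180 185 154 102  97  86  90  90  96 102 102 111 108 108 108 103
  104 115 100]
 [179 177 181 178 138  99  96  88  92  91  90  90  90  86  92  96 101 104
  112 152 142]
 [181 182 184 168 124 103 100  95  92  94  96  93  91  96  92  87  95 102
  122 157 151]
 [184 186 18
[... 1528 characters left out ...]
6 181  98  52  64  59  58  45  44  51  64  67  87 182 163 161
  201 179 152]
 [128 135 194 133 104  59  62  61  55  48  42  51  64  64  84 172 171 184
  211 191 176]
 [136 136 198 112  98  57  59  62  54  48  46  46  62  66  77 146 159 159
  190 189 181]
 [137 127 140 137  96  54  61  59  60  54  53  51  60  62  85 174 184 180
  194 195 185]
 [139 123 130 163 120  55  62  60  60  61  58  57  59  63  90 170 182 167
  164 175 172]
 [144 125 125 140 144  65  57  67  70  71  66  69  76  90 148 205 186 183
  161 157 151]
 [162 135 121 127 126 101  91 144 150 150 151 152 170 185 197 203 181 192
  185 166 164]
 [170 162 130 125 124 121 108 158 158 159 159 156 167 183 170 167 165 188
  193 178 178]]
```

```bash
python3 - <<'E'
from h import *
print(onz("top",(402.9,214.6),.146),onz("side",(326.3,334.4),.146),tri((326.3,334.4),(402.9,214.6)))
a=onz("top",(403.1,211),.146);b=onz("top",(402.5,218),.146);print("cam ang",np.arctan2((b-a)[1],-(b-a)[0]))
a=onz("side",(322,333),.146);b=onz("side",(331,335.4),.146);print("side slot dir",np.arctan2((b-a)[1],(b-a)[0]))
o=robot.observe();print(o["eef_pos"],o["ee_rot"],R.from_quat(o["ee_rot"]).as_matrix().round(4))
E
```

```text
[ 0.56277126 -0.19862409  0.146     ] [ 0.56413882 -0.19910828  0.146     ] (array([ 0.56354502, -0.19876479,  0.14432607]), [np.float64(0.0004974729945917453), np.float64(0.0004974729945918635)])
cam ang 0.0976102302714379
side slot dir -0.015383281294884017
[ 0.63299013 -0.17457383  0.24616543] [ 0.99979512 -0.00235676  0.01950872  0.00485427] [[ 0.9992 -0.0049  0.039 ]
 [-0.0045 -0.9999 -0.0098]
 [ 0.039   0.0096 -0.9992]]
```

Request:
send_rows(
  commands=[
    [[-0.015, 0.006, 0, 0.5], [-0.02, 0.006, 0.003, 0], [-0.018, 0.006, 0.01, 0], [-0.01, 0.003, 0.01, 0], [-0.004, 0, 0.01, 0], [0, 0, 0, 0], [0, 0, 0, 0]],
  ],
)

```text
time_s: 16.85
eef_pos: [0.5688, -0.1794, 0.2105]
ee_rot: [1.0, 0.004, 0.021, 0.002]
force: [0.2, 0.2, -0.6]
opening: 0.0118
```

Request:
send_rows(
  commands=[
    [[-0.002, 0.008, 0, 0.8], [-0.002, 0.008, 0, 0.8], [0, 0.002, 0, 0], [0, 0, 0, 0], [0, 0, 0, 0]],
  ],
)

```text
time_s: 17.35
eef_pos: [0.5668, -0.1985, 0.2116]
ee_rot: [1.0, -0.011, 0.023, 0.001]
force: [-0.5, -0.3, -0.6]
opening: 0.0118
```

Request:
send_rows(
  commands=[
    [[-0.0035, 0, 0.01, 0], [0, 0, 0, 0], [0, 0, 0, 0]],
  ],
)

```text
time_s: 17.65
eef_pos: [0.5634, -0.1981, 0.2004]
ee_rot: [1.0, -0.011, 0.022, 0.001]
force: [0.1, 0.9, 0.0]
opening: 0.0117
```

```bash
python3 - <<'E'
from h import *
o=robot.observe();print(o["eef_pos"],o["ee_rot"])
a=crop("side",295,295,65,60,9);b=crop("top",375,190,50,60,9)[:, :]
h=max(a.shape[0],b.shape[0]);f=lambda i:cv2.copyMakeBorder(i,0,h-i.shape[0],0,0,cv2.BORDER_CONSTANT)
im=np.hstack([f(a),f(b)])[:, :800];cv2.imwrite("pics/c8.png",im);print(im.shape)
E
```

```text
[ 0.56341536 -0.19813171  0.20043752] [ 0.99968984 -0.01080741  0.02240583  0.00118651]
(540, 800, 3)
```

View pics/c8.png

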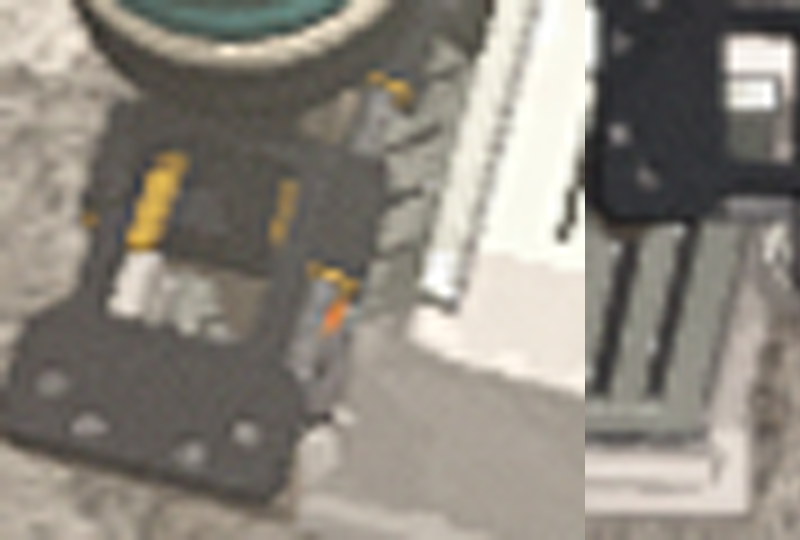

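The gripper hides the key tip and the slot in both views, so I'll insert by feel.

Request:
send_rows(
  commands=[
    [[-0.0003, 0.0005, 0.005, 0], [-0.0003, 0, 0.005, 0], [0, 0, 0, 0], [0, 0, 0, 0]],
  ],
)

```text
time_s: 18.15
eef_pos: [0.5633, -0.1985, 0.1896]
ee_rot: [1.0, -0.011, 0.022, 0.001]
force: [0.3, 0.6, -0.4]
opening: 0.0115
```

Request:
send_rows(
  commands=[
    [[-0.0002, 0, 0.004, 0], [0, 0, 0.002, 0], [0, 0, 0, 0]],
  ],
)

```text
time_s: 18.45
eef_pos: [0.5635, -0.1985, 0.1831]
ee_rot: [1.0, -0.011, 0.022, 0.001]
force: [1.0, -1.2, -1.0]
opening: 0.0119
```

Request:
send_rows(
  commands=[
    [[0, 0, 0.0025, 0], [0, 0, 0, 0], [0, 0, 0, 0]],
  ],
)

```text
time_s: 18.75
eef_pos: [0.5636, -0.1985, 0.1804]
ee_rot: [1.0, -0.011, 0.022, 0.001]
force: [-0.8, -0.1, -0.3]
opening: 0.0117
```

Request:
send_rows(
  commands=[
    [[0, 0.0002, 0, 5], [0, 0.0002, 0, 6], [0, 0.0002, 0, 6], [0, 0.0002, 0, 6], [0, 0, 0, 0]],
  ],
)

```text
time_s: 19.25
eef_pos: [0.5635, -0.1995, 0.1805]
ee_rot: [0.976, -0.217, 0.022, -0.003]
force: [-0.5, -0.7, -0.4]
opening: 0.012
```

```bash
python3 - <<'E'
from h import *
o=robot.observe();print(o["eef_pos"],R.from_quat(o["ee_rot"]).as_matrix().round(3),o["wrist_torque"],o["force"],o["joint_pos"])
E
```

```text
[ 0.56349871 -0.19952266  0.18048106] [[ 0.905 -0.423  0.045]
 [-0.423 -0.906 -0.003]
 [ 0.042 -0.016 -0.999]] [-0.05793204  0.09509049  0.02018894] [-0.54039981 -0.73612106 -0.38934584] [ 0.40440479  0.40153625 -0.14548702  1.79530107  0.0604947   0.90510073
 -1.77253066]
```

Request:
send_rows(
  commands=[
    [[0, 0.0002, 0, 6], [0, 0.0002, 0, 6], [0, 0.0002, 0, 6], [0, 0.0002, 0, 6], [0, 0.0002, 0, 6], [0, 0, 0, 0]],
  ],
)

```text
time_s: 19.85
eef_pos: [0.5628, -0.2008, 0.1805]
ee_rot: [0.886, -0.463, 0.021, -0.008]
force: [-0.0, -0.2, -1.3]
opening: 0.0118
```

```bash
python3 - <<'E'
from h import *
o=robot.observe();M=R.from_quat(o["ee_rot"]).as_matrix();print(o["eef_pos"],M.round(3),np.arctan2(M[1,0],M[0,0]),o["wrist_torque"],o["force"],o["joint_pos"])
E
```

```text
[ 0.56283313 -0.20075987  0.18049227] [[ 0.571 -0.82   0.045]
 [-0.821 -0.571 -0.004]
 [ 0.029 -0.034 -0.999]] -0.9631606814621214 [-0.05739929  0.01545071  0.06065899] [-0.02262642 -0.1899007  -1.28438114] [ 0.31972489  0.39433814 -0.03578493  1.80205975  0.00658235  0.90106374
 -2.25043549]
```

Request:
send_rows(
  commands=[
    [[0, 0.0002, 0, 6], [0, 0.0002, 0, 6], [0, 0.0002, 0, 6], [0, 0.0002, 0, 6], [0, 0, 0, 0]],
  ],
)

```text
time_s: 20.35
eef_pos: [0.5619, -0.2014, 0.1806]
ee_rot: [0.773, -0.634, 0.019, -0.012]
force: [0.0, -0.3, -0.8]
opening: 0.0122
```

```bash
cat > st.py <<'E'
from h import *
np.set_printoptions(precision=4,suppress=True)
o=robot.observe();M=R.from_quat(o["ee_rot"]).as_matrix();print(o["eef_pos"],"tz",M[:,2].round(3),"yaw",np.arctan2(M[1,0],M[0,0]),o["wrist_torque"],o["force"],o["joint_pos"],o["time_s"])
E
python3 st.py
```

```text
[ 0.5619 -0.2014  0.1806] tz [ 0.044 -0.005 -0.999] yaw -1.373432090371407 [-0.0276  0.0411  0.0097] [ 0.0443 -0.3081 -0.8218] [ 0.2532  0.3906  0.0497  1.8081 -0.0346  0.8996 -2.6243] 20.35
```

Request:
send_rows(
  commands=[
    [[-0.0005, -0.0003, 0, 3], [-0.0005, -0.0003, 0, 3], [-0.0005, -0.0003, 0, 3], [-0.0005, -0.0003, 0, 1], [0, 0, 0, 0]],
  ],
)

```text
time_s: 20.85
eef_pos: [0.5616, -0.2014, 0.1805]
ee_rot: [0.722, -0.692, 0.018, -0.012]
force: [-0.0, -0.5, 0.1]
opening: 0.0116
```

```bash
python3 st.py
```

```text
[ 0.5616 -0.2014  0.1805] tz [ 0.042 -0.008 -0.999] yaw -1.5284691981904333 [0.     0.0715 0.0198] [-0.0332 -0.5362  0.1004] [ 0.2254  0.3904  0.0828  1.8097 -0.0464  0.9007 -2.7698] 20.85
```

Request:
send_rows(
  commands=[
    [[-0.001, -0.001, 0, 2], [-0.001, -0.001, 0, 2], [0, 0, 0, 1.5], [0, 0, 0, 0]],
  ],
)

```text
time_s: 21.25
eef_pos: [0.5615, -0.2013, 0.1804]
ee_rot: [-0.689, 0.725, -0.017, 0.011]
force: [-1.6, -1.4, -0.7]
opening: 0.0116
```

```bash
python3 st.py
```

```text
[ 0.5615 -0.2013  0.1804] tz [ 0.038 -0.009 -0.999] yaw -1.6219328695215742 [-0.2764  0.4247  0.081 ] [-1.5978 -1.4341 -0.6981] [ 0.1981  0.3917  0.1153  1.8094 -0.0591  0.9042 -2.853 ] 21.25
```

Request:
send_rows(
  commands=[
    [[-0.002, -0.003, 0, 1], [-0.001, -0.004, 0, 1], [0, -0.004, 0, 0.5], [0, 0, 0, 0]],
  ],
)

```text
time_s: 21.65
eef_pos: [0.5622, -0.2017, 0.1795]
ee_rot: [-0.672, 0.741, -0.009, 0.003]
force: [1.0, -1.7, -0.3]
opening: 0.0119
```

```bash
python3 st.py
```

```text
[ 0.5622 -0.2017  0.1795] tz [ 0.015 -0.009 -1.   ] yaw -1.6679959717584005 [-0.4285 -0.3121  0.0388] [ 0.9529 -1.6792 -0.2988] [ 0.1547  0.406   0.1681  1.7933 -0.0773  0.9313 -2.8843] 21.65
```

Request:
send_rows(
  commands=[
    [[0, 0, -0.006, 0], [0, 0, -0.014, 0], [0, 0, -0.02, 0], [0, 0, -0.02, 0], [0, -0.015, -0.006, 0], [0, -0.022, 0, 0], [0, -0.022, 0, 0], [0, -0.012, 0, 0], [0, 0, 0, 0], [0, 0, 0, 0]],
  ],
)

```text
time_s: 22.65
eef_pos: [0.6428, -0.2004, 0.2631]
ee_rot: [-0.675, 0.737, -0.014, 0.013]
force: [-0.4, -0.1, 0.1]
opening: 0.0116
```

```bash
python3 st.py; python3 - <<'E'
from h import *
a=crop("side",295,300,60,60,7);b=crop("top",365,190,55,60,7)
im=np.hstack([a,b]);cv2.imwrite("pics/c9.png",im);print(im.shape)
for n in("side","top"):
  g=cv2.cvtColor(robot.camera(n),cv2.COLOR_BGR2GRAY)
  u=proj(n,(.563,-.19,.146)).round().astype(int);print(n,u);print(g[u[1]-8:u[1]+9,u[0]-11:u[0]+12])
E
```

```text
[ 0.6428 -0.2004  0.2631] tz [ 0.038 -0.004 -0.999] yaw -1.6589467578908765 [ 0.1197 -0.0104  0.0048] [-0.3546 -0.1091  0.0875] [ 0.1082  0.4454  0.2057  1.534  -0.1051  1.1346 -2.8943] 22.65
(420, 805, 3)
side [327 331]
[[152 166 167 158 149 129  97  78 136 211 229 224 223 225 200 152 146 151
  147 137 121 100 108]
 [155 164 158 127  91  92 108 137 179 218 228 223 223 227 193 138 137 124
   96 102 144 158 155]
 [170 170 158 132 156 164 158 154 190 220 225 221 222 231 191 109  95 108
  145 157 157 160 157]
 [166 165 160 154 156 161 157 155 219 235 227 224 223 231 185 101 133 150
  159 158 158 156 154]
 [165 166 155 161 163 158 156 146 205 236 236 233 233 236 191 105 144 160
  158 155 160 161 163]
 [167 159 160 161 162 150 138 133 144 154 154 164 172 176 150 130 154 161
  165 160 161 150 139]
 [168 162 157 145 125 117 127 138 135 132 127 128 132 136 133 137 144 148
  149 142 134 131 137]
 [159 124 109 109 113 130 136 135 139 124  97  97 119 132 137 126 128 130
  128 135 145 171 185]
 [147 116 149 165 160 145 134 139 136 111  85  89 119 135 141 136 139 139
  167 184 182 188 189]
 [161 
[... 1734 characters left out ...]
 65  68 111  78  54]
 [229 228 227 227 226 225 205  85  90  87  67  67  68  70  72  85  88  89
   75  71  97  67  50]
 [228 228 229 228 227 227 209  96  81  95  96  98  96  94  95  98  98  98
   90  65  56  49  51]
 [228 230 230 229 227 223 201 104  73  96  98  97  94  97  98  94  96  94
   88  72  61  47  54]
 [224 230 229 226 220 182 141  86  66  91  93  97  96  94  81  84  86  88
  102 124  57  52  57]
 [134 131 118 133 146 127 126 124  74  82  79  89  86 101 101 127 156 174
  217 200  97  57  56]
 [138 134 107 143 153 126 124 125 116 134 128 141 148 150 151 165 191 203
  217 177  72  51  58]
 [142 137 116 161 176 136 124 129 128 138 160 167 151 138 152 179 210 198
  194 157  69  51  57]]
```

```bash
cat > cam.py <<'E'
from h import *
for n in("top","side"):
  g=cv2.cvtColor(np.mean([robot.camera(n) for _ in range(1)],0).astype(np.uint8),cv2.COLOR_BGR2GRAY).astype(float)
  if n=="top":
    P=[]
    for c in range(399,406):
      col=g[218-8:218+1+0,c];r=np.arange(210,219);w=np.clip(88-col,0,None);P.append((c,(w*r).sum()/w.sum()))
  else:
    P=[]
    for r in range(330,338):
      row=g[r,322:332];x=np.arange(322,332);w=np.clip(122-row,0,None);P.append(((w*x).sum()/w.sum(),r))
  P=np.array(P);print(P.round(2).tolist())
  W=np.array([onz(n,p,.146)[:2] for p in P]);a,b=np.polyfit(W[:,1],W[:,0],1);print(n,"slot dx/dy",a,"cam",np.pi/2+np.arctan(a),W.mean(0))
E
python3 cam.py
```

```text
[[399.0, 214.91], [400.0, 214.84], [401.0, 214.62], [402.0, 214.66], [403.0, 214.6], [404.0, 214.19], [405.0, 214.09]]
top slot dx/dy -0.14985764903516596 cam 1.422045600639346 [ 0.56284923 -0.19633847]
[[326.67, 330.0], [326.28, 331.0], [326.35, 332.0], [326.07, 333.0], [325.98, 334.0], [325.89, 335.0], [325.61, 336.0], [325.45, 337.0]]
side slot dx/dy -0.1075127407628932 cam 1.4636949827917987 [ 0.5630291  -0.19719739]
```

View pics/c9.png

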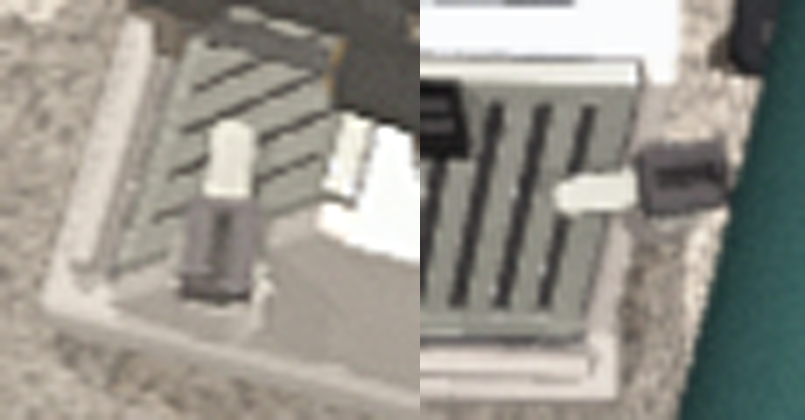

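The side and top crops (last view) show the filter in place and the tongue across it, but the slot slope puts the cam at about 1.43, just short of home. Joint 7 is near its limit, so I'll turn the key half round in the air, since its blade is symmetric, and reinsert it.

Request:
send_rows(
  commands=[
    [[0, 0, 0, -8], [0, 0, 0, -8], [0, 0, 0, -8], [0, 0, 0, -8], [0, 0, 0, -8], [0, 0, 0, -8], [0, 0, 0, -8], [0, 0, 0, -8], [0, 0, 0, -8], [0, 0, 0, -8], [0, 0, 0, -8], [0, 0, 0, -8], [0, 0, 0, -8], [0, 0, 0, -8], [0, 0, 0, -8], [0, 0, 0, -8], [0, 0, 0, -8], [0, 0, 0, -8], [0, 0, 0, -8], [0, 0, 0, -8]],
  ],
)

```text
time_s: 24.95
eef_pos: [0.6343, -0.2046, 0.2622]
ee_rot: [0.813, 0.582, 0.011, 0.012]
force: [0.6, -0.3, -0.3]
opening: 0.0116
```

```bash
python3 st.py
```

```text
[ 0.6343 -0.2046  0.2622] tz [ 0.031 -0.007 -0.999] yaw 1.2415714152569497 [ 0.01   -0.0239  0.0277] [ 0.6141 -0.2622 -0.2724] [ 0.5247  0.4717 -0.3699  1.5168  0.181   1.1547 -0.2057] 24.95
```

Request:
send_rows(
  commands=[
    [[0, 0, 0, -7], [0, 0, 0, -7], [0, 0, 0, -7], [0, 0, 0, -5], [0, 0, 0, 0], [0.004, -0.015, 0, 0], [0.005, -0.02, 0, 0], [0.005, -0.018, 0, 0], [0.003, -0.01, 0, 0], [0, 0, 0, 0], [0, 0, 0, 0]],
  ],
)

```text
time_s: 26.05
eef_pos: [0.565, -0.1988, 0.2597]
ee_rot: [0.66, 0.751, 0.007, 0.014]
force: [-0.1, 0.2, 0.2]
opening: 0.012
```

```bash
python3 st.py
```

```text
[ 0.565  -0.1988  0.2597] tz [ 0.03  -0.008 -1.   ] yaw 1.7005776069847194 [-0.0919 -0.0553 -0.0061] [-0.0691  0.1714  0.1719] [ 0.6595  0.3718 -0.4834  1.6844  0.1929  1.101   0.2518] 26.05
```

Request:
send_rows(
  commands=[
    [[0.002, -0.002, 0.012, 0], [0.0018, -0.002, 0.018, 0], [0, -0.0007, 0.018, 0], [0, 0, 0.01, 0], [0, 0, 0, 0], [0, 0, 0, 0]],
  ],
)

```text
time_s: 26.65
eef_pos: [0.5643, -0.1951, 0.1967]
ee_rot: [0.66, 0.751, 0.008, 0.014]
force: [0.3, 0.1, -1.1]
opening: 0.0118
```

```bash
python3 st.py
```

```text
[ 0.5643 -0.1951  0.1967] tz [ 0.031 -0.006 -0.999] yaw 1.7001539100725702 [-0.054  -0.1304 -0.0637] [ 0.2567  0.1473 -1.1353] [ 0.6416  0.4307 -0.4691  1.7557  0.2295  0.9771  0.2156] 26.65
```

Request:
send_rows(
  commands=[
    [[-0.001, -0.003, 0, 0], [0, 0, 0, 0], [0, 0, 0, 0]],
  ],
)

```text
time_s: 26.95
eef_pos: [0.5624, -0.1968, 0.1981]
ee_rot: [0.66, 0.751, 0.008, 0.015]
force: [0.1, 0.4, -0.2]
opening: 0.0121
```

Request:
send_rows(
  commands=[
    [[0.0006, -0.0012, 0.005, 0], [0, 0, 0.003, 0], [0, 0, 0, 0], [0, 0, 0, 0]],
  ],
)

```text
time_s: 27.35
eef_pos: [0.5617, -0.1967, 0.1904]
ee_rot: [0.66, 0.751, 0.009, 0.016]
force: [0.6, -0.5, -0.8]
opening: 0.0115
```

Request:
send_rows(
  commands=[
    [[0, 0, 0.003, 0], [0, 0, 0.003, 0], [0, 0, 0, 0]],
  ],
)

```text
time_s: 27.65
eef_pos: [0.5619, -0.1967, 0.1838]
ee_rot: [0.66, 0.751, 0.009, 0.016]
force: [0.3, 1.0, -0.5]
opening: 0.0119
```

```bash
python3 st.py
```

```text
[ 0.5619 -0.1967  0.1838] tz [ 0.035 -0.008 -0.999] yaw 1.6996823081352523 [-0.0337 -0.0865  0.0058] [ 0.3222  0.996  -0.5446] [ 0.6425  0.4397 -0.4648  1.7752  0.2379  0.9453  0.2116] 27.65
```

Request:
send_rows(
  commands=[
    [[0, 0, 0.003, 0], [0, 0.0002, 0, 4], [0, 0.0002, 0, 4], [0, 0.0002, 0, 4], [0, 0.0002, 0, 4], [0, 0, 0, 0]],
  ],
)

```text
time_s: 28.25
eef_pos: [0.5614, -0.1968, 0.1796]
ee_rot: [0.761, 0.648, 0.009, 0.013]
force: [-1.2, -0.1, 0.5]
opening: 0.0119
```

```bash
python3 st.py
```

```text
[ 0.5614 -0.1968  0.1796] tz [ 0.031 -0.008 -0.999] yaw 1.4102134569446776 [-0.0734  0.0385  0.069 ] [-1.1688 -0.1374  0.5105] [ 0.5932  0.4344 -0.4002  1.7802  0.2058  0.935  -0.0518] 28.25
```

Continuing until the stop resists.

Request:
send_rows(
  commands=[
    [[0, 0, 0, 3], [0, 0, 0, 3], [0, 0, 0, 0]],
  ],
)

```text
time_s: 28.55
eef_pos: [0.5616, -0.1968, 0.1796]
ee_rot: [0.793, 0.608, 0.01, 0.013]
force: [-0.7, 0.4, 0.1]
opening: 0.0115
```

```bash
python3 st.py
```

```text
[ 0.5616 -0.1968  0.1796] tz [ 0.032 -0.008 -0.999] yaw 1.3082047922474285 [-0.0403  0.0842  0.0671] [-0.6797  0.3643  0.0924] [ 0.5762  0.4309 -0.3784  1.7813  0.1943  0.9326 -0.1446] 28.55
```

Request:
send_rows(
  commands=[
    [[0, 0, 0, 3], [0, 0, 0, 2], [0, 0, 0, 0]],
  ],
)

```text
time_s: 28.85
eef_pos: [0.5616, -0.1968, 0.1796]
ee_rot: [0.818, 0.575, 0.01, 0.013]
force: [-0.0, 0.7, 0.9]
opening: 0.0121
```

```bash
python3 st.py
```

```text
[ 0.5616 -0.1968  0.1796] tz [ 0.032 -0.009 -0.999] yaw 1.2259796736778779 [-0.0542  0.1391  0.3612] [-0.0412  0.6957  0.8696] [ 0.5623  0.4282 -0.3608  1.7822  0.1855  0.9309 -0.2198] 28.85
```

Torque about z has jumped to 0.36 N m, so the cam is against its end stop. I'll unload, lift out, move over the deck and measure the cam.

Request:
send_rows(
  commands=[
    [[0, 0, 0, -5], [0, 0, 0, -3], [0, 0, -0.006, 0], [0, 0, -0.015, 0], [0, 0, -0.02, 0], [0, 0, -0.022, 0], [0.005, 0.012, -0.006, 0], [0.007, 0.02, 0, 0], [0.007, 0.02, 0, 0], [0.004, 0.01, 0, 0], [0, 0, 0, 0]],
  ],
)

```text
time_s: 29.95
eef_pos: [0.6269, -0.1861, 0.2627]
ee_rot: [0.775, 0.632, 0.011, 0.016]
force: [-0.0, 0.1, -1.3]
opening: 0.0117
```

```bash
python3 st.py; python3 cam.py
```

```text
[ 0.6269 -0.1861  0.2627] tz [ 0.037 -0.01  -0.999] yaw 1.3675348964850738 [-0.0676  0.0146 -0.0432] [-0.0462  0.1417 -1.3109] [ 0.5274  0.45   -0.4014  1.5535  0.1926  1.1383 -0.1157] 29.95
[[399.0, 214.43], [400.0, 214.46], [401.0, 214.43], [402.0, 213.73], [403.0, 214.27], [404.0, 214.77], [405.0, 214.93]]
top slot dx/dy 0.05685236256480271 cam 1.6275875553068242 [ 0.5631715  -0.19634219]
[[327.17, 330.0], [327.06, 331.0], [326.57, 332.0], [326.48, 333.0], [325.16, 334.0], [325.44, 335.0], [325.01, 336.0], [324.94, 337.0]]
side slot dx/dy 0.08003190431670243 cam 1.650658013854291 [ 0.56290372 -0.19723028]
```

Request:
send_rows(
  commands=[
    [[0, 0, 0, 8], [0, 0, 0, 8], [0, 0, 0, 8], [0, 0, 0, 8], [0, 0, 0, 8], [0, 0, 0, 8], [0, 0, 0, 8], [0, 0, 0, 8], [0, 0, 0, 8], [0, 0, 0, 7], [0, 0, 0, 0], [0, 0, 0, 0]],
  ],
)

```text
time_s: 31.25
eef_pos: [0.6115, -0.1919, 0.2624]
ee_rot: [0.999, -0.038, 0.012, 0.005]
force: [-0.3, 0.6, -0.5]
opening: 0.0119
```

```bash
python3 st.py; python3 cam.py
```

```text
[ 0.6115 -0.1919  0.2624] tz [ 0.024 -0.011 -1.   ] yaw -0.0764221839700139 [ 0.0447  0.0249 -0.0112] [-0.3182  0.5677 -0.5166] [ 0.3377  0.402  -0.1182  1.5921  0.0567  1.125  -1.4417] 31.25
[[399.0, 214.41], [400.0, 214.38], [401.0, 214.44], [402.0, 214.5], [403.0, 214.65], [404.0, 214.69], [405.0, 214.68]]
top slot dx/dy 0.04474260572538582 cam 1.6155091115789937 [ 0.5629042  -0.19633867]
[[326.74, 330.0], [325.72, 331.0], [324.88, 332.0], [324.85, 333.0], [325.97, 334.0], [327.38, 335.0], [328.84, 336.0], [328.15, 337.0]]
side slot dx/dy -0.6538769171125173 cam 0.9917005075048483 [ 0.56416711 -0.19689887]
```

Request:
send_rows(
  commands=[
    [[0.004, -0.015, 0, -1.5], [0.004, -0.03, 0, -1.5], [0.004, -0.035, 0, 0], [0.004, -0.035, 0, 0], [0.003, -0.03, 0.01, 0], [0, -0.015, 0.01, 0], [0, 0, 0, 0], [0, 0, 0, 0]],
  ],
)

```text
time_s: 32.15
eef_pos: [0.6372, -0.0224, 0.2402]
ee_rot: [1.0, -0.004, 0.012, 0.004]
force: [0.5, -0.2, -0.7]
opening: 0.0115
```

```bash
python3 st.py
```

```text
[ 0.6372 -0.0224  0.2402] tz [ 0.024 -0.008 -1.   ] yaw -0.007408943746138719 [-0.0092 -0.0386 -0.021 ] [ 0.4901 -0.1988 -0.7116] [ 0.1159  0.4207 -0.1845  1.6206  0.0956  1.0844 -1.674 ] 32.15
```

Request:
send_rows(
  commands=[
    [[-0.002, -0.006, 0.008, 0], [-0.0005, 0, 0.01, 0], [0, 0, 0.006, 0], [0, 0, 0, 0], [0, 0, 0, 0]],
  ],
)

```text
time_s: 32.65
eef_pos: [0.635, -0.0229, 0.214]
ee_rot: [1.0, -0.008, 0.012, 0.005]
force: [-0.9, 0.8, -1.1]
opening: 0.0121
```

Request:
send_rows(
  commands=[
    [[0, -0.006, 0, 0], [0, 0, 0, 0], [0, 0, 0, 0]],
  ],
)

```text
time_s: 32.95
eef_pos: [0.6355, -0.0171, 0.2145]
ee_rot: [1.0, -0.008, 0.013, 0.005]
force: [-0.2, -0.5, -0.6]
opening: 0.0115
```

Request:
send_rows(
  commands=[
    [[-0.0005, -0.0016, 0.004, 0], [0, 0, 0.005, 0], [0, 0, 0.005, 0], [0, 0, 0.005, 0], [0, 0, 0, 0], [0, 0, 0, 0]],
  ],
)

```text
time_s: 33.55
eef_pos: [0.6354, -0.0152, 0.1937]
ee_rot: [1.0, -0.008, 0.013, 0.005]
force: [0.1, -0.2, -0.7]
opening: 0.0116
```

Request:
send_rows(
  commands=[
    [[0, 0, 0.007, 0], [0, 0, 0.007, 0], [0, 0, 0.005, 0], [0, 0, 0, 0], [0, 0, 0, 0]],
  ],
)

```text
time_s: 34.05
eef_pos: [0.6359, -0.0156, 0.1727]
ee_rot: [1.0, -0.008, 0.012, 0.006]
force: [-0.5, -0.9, 0.3]
opening: 0.0116
```

Request:
send_rows(
  commands=[
    [[0, 0, 0.0015, 0], [0, 0, 0, 0]],
  ],
)

```text
time_s: 34.25
eef_pos: [0.6363, -0.0156, 0.1723]
ee_rot: [1.0, -0.008, 0.013, 0.006]
force: [0.0, -0.4, -1.1]
opening: 0.0116
```

Key is down on its collar. Opening the jaws to about 37 mm and retreating upward.

Request:
send_rows(
  commands=[
    [[0, 0, 0, 0], [0, 0, 0, 0], [0, 0, 0, 0], [0, 0, -0.01, 0], [0, 0, -0.02, 0], [0, 0, -0.03, 0], [0, 0, -0.04, 0], [0, 0, -0.03, 0], [0, -0.03, 0, 0], [0, -0.04, 0, 0], [0, -0.04, 0, 0], [0, -0.04, 0, 0], [0, 0, 0, 0], [0, 0, 0, 0]],
  ],
  jaw=0.2,
)

```text
time_s: 35.65
eef_pos: [0.6371, 0.1393, 0.3153]
ee_rot: [1.0, -0.01, 0.018, 0.005]
force: [1.1, -1.5, 0.5]
opening: 0.037
```

```bash
python3 st.py; python3 cam.py; python3 - <<'E'
from h import *
for n,bb in(("top",(165,210,320,350)),("side",(250,290,355,400))):
  im=robot.camera(n);h=cv2.cvtColor(im,cv2.COLOR_BGR2HSV);m=cv2.inRange(h,(3,140,60),(20,255,255))
  M=np.zeros_like(m);M[bb[0]:bb[1],bb[2]:bb[3]]=m[bb[0]:bb[1],bb[2]:bb[3]]
  ys,xs=np.nonzero(M);print(n,xs.min(),xs.max(),ys.min(),ys.max(),xs.mean(),ys.mean(),len(xs))
# filter unchanged vs. c7?
  if n=="side":
    ref=cv2.imread("pics/c7.png")[:,:442];c=cv2.resize(im[220:385,290:420],None,fx=3.4,fy=3.4,interpolation=cv2.INTER_CUBIC)[:561,:442]
    for box in((140,360,90,250),):
      d=cv2.absdiff(ref,c)[box[0]:box[1],box[2]:box[3]].mean();print("filter region mean diff",d)
      s,_=cv2.phaseCorrelate(cv2.cvtColor(ref[box[0]:box[1],box[2]:box[3]],6).astype(np.float32),cv2.cvtColor(c[box[0]:box[1],box[2]:box[3]],6).astype(np.float32));print("shift px (3.4x)",s)
E
```

```text
[0.6371 0.1393 0.3153] tz [ 0.035 -0.01  -0.999] yaw -0.02047690488138838 [-0.0016  0.1119 -0.0544] [ 1.1374 -1.5031  0.5356] [-0.1033  0.3921 -0.2373  1.4946  0.1173  1.2366 -1.9502] 35.65
[[399.0, 214.42], [400.0, 214.48], [401.0, 214.43], [402.0, 214.38], [403.0, 214.55], [404.0, 214.66], [405.0, 214.78]]
top slot dx/dy 0.04321544155964492 cam 1.613984895776086 [ 0.56291957 -0.19633888]
[[327.25, 330.0], [327.24, 331.0], [326.72, 332.0], [326.8, 333.0], [326.23, 334.0], [326.29, 335.0], [325.66, 336.0], [325.42, 337.0]]
side slot dx/dy -0.005411777623567733 cam 1.5653846020025854 [ 0.56392747 -0.19696171]
top 327 335 175 188 331.2291666666667 182.25 96
side 371 382 257 273 376.8666666666667 264.31666666666666 60
filter region mean diff 3.211647727272727
shift px (3.4x) (-0.004170295604097873, 0.5216079791888006)
```

```bash
python3 -c "
from bench import robot;print(robot.hand_in())"
```

```text
the job is handed in; nothing more can be done
None
```

The filter, cam and key are all back in place, and I handed the job in at about 36 s of the 67 s allowed. `hand_in` reports no verdict, so the result rests on my own checks.

- **Filter:** I gripped it by the sides of the pull lip, let it swing upright, set it on the sill and let go. After the cam was turned, its picture in the side view had shifted by only about 0.2 of a pixel.
- **Cam:** The first turn stopped short, at a measured 1.42–1.46 rad, because joint 7 was close to its limit. I lifted the key out, turned it half round, put it back in and turned until the end stop resisted at 0.36 N m. The last readings disagree: 1.61 rad from the top view and 1.57 rad from the side. Both are above the 1.48 rad needed.
- **Key:** It is back in its pocket on its collar. It went in without resistance, to the height at which I first gripped it, and its outline in both views is within 1 pixel of the start.
- **Not checked:** I did not measure the mug, spice jar, salt mill or garlic at the end. The moves were planned clear of them, and I saw no unexpected contact forces.

The arm was clear of everything at hand-in.

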